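# Make the drug-testing spectrometer ready to read

## Robot

A 7-joint arm with a two-finger parallel gripper is mounted at the origin on the work surface. World frame = base frame: x ahead of the robot, y to its left, z up, the work surface at z = 0. Lengths are in m, angles in rad, forces in N, time in s.
With the tool pointing down it reaches from about 0.4 to 0.875 m from the base axis. Payload 6.5 kg.
Tool frame: the origin (TCP) lies midway between the tips of the shut fingers; the grasp point (between the pads) lies r.grip_point_offset behind it (r.grip_point_offset is the distance from the TCP to the grasp point, in m); z points along the fingers, y is the line along which they close (so a half turn about z gives the same grasp; the last joint's range is limited). The gripper opens to 85 mm and grips with 20 to 120 N. Pads are 22 mm wide; open, the fingers measure 114 mm over their backs; the gripper's body (76 mm by 85 mm) begins 54 mm behind the grasp point. The pads swing forward as they close: fully open they stand 13 mm farther back than shut.
Start: joints at [-1.233, 0.536, -0.004, 1.538, 0.003, 1.067, -0.071], TCP at [0.255, 0.598, 0.231] pointing down, gripper open.
Joint ranges: [-2.7, 2.7], [-0.37, 2.16], [-1.27, 1.26], [0.24, 2.4], [-1.31, 4.45], [0.19, 1.91], [-2.76, 2.76]. Speed limits (rad/s): [2.39, 2.39, 3.14, 3.14, 3.14, 3.14, 3.14].

## Interface

Orientations are given as a unit quaternion [x, y, z, w].
In Python, from rig import r gives the robot as it stands. The module is installed in compiled form; this text tells all that it offers.
- The arm moves only by the tool carry_out, never from a script. Its argument "moves" is a list of rows, each a list of 6 numbers: the shift along the tool's x, y, z in cm, then the turn, a rotation vector about the tool's x, y, z in degrees. In form: [[x, y, z, ax, ay, az], ...]. A call has 1 to 5 rows; each row shifts and turns the commanded pose from where the row before left it, along the tool's axes as they then stand; what a row does not reach is not made up. A row lasts 1/10 s, in which the tool goes at most 50 mm and 8.59 degrees, less where a joint would pass 70% of its speed; a pose out of reach is approached as far as the arm can. A call with a gripper value outside its range is refused whole. "gripper" is the finger opening in cm, from 0 to 8.54, set as the call begins (left out, the last holds). The fingers move at their own pace and stop on an object; "squeeze" is the grip in N (left out, the last holds). Time passes only in rows, so rows that do not move let the fingers close. It gives the time, the measured TCP pose, the force, the opening and the grip force at its end, in the units of the state.
- r.get_state(): the state, without advancing time (a new reading comes with each control period).
- r.get_image(name): name is "side" or "top"; returns a dict with "frame" (420x560x3 uint8, red, green, blue), "vfov" (degrees; the focal length in pixels is half the picture's height over the tangent of half this angle, whatever the lens; pixels are square), "cx", "cy" (the principal point, pixels), "cam_to_world" (4x4, takes a point from camera to world coordinates). Camera axes: x right, y up, looking along -z (the intrinsics and any distortion apply to the point x, -y, -z); pixel columns grow to the right and rows downward; lengths in m; the calibration is good to about 2 mm. A picture is of the moment at which its call begins. There is no depth.
- r.close_job(): hands the job in; it is judged then, once.
Trained networks look in a picture, given as the dict that the camera call returned (one of the last four; its "shot" number tells which), for a name from the list of things; names that differ only in an ending like _2 or _b are one class to them, and where a whole thing is asked for, a point or a joint stands for the part that bears it (a point fixed in the world has none). Each returns a list of dicts, best first, with "score" (0 to 1); they miss things now and then, are a little off and sometimes report something else, mostly with a low value. They report only what shows in the picture. A call takes as long as a camera call. They do not tell look-alikes from the thing itself.
- r.spot_in(name, picture): "extent" ([left, top, right, bottom] in pixels, round what is visible of it).
- r.silhouettes(name, picture): "pixels" (420x560 bool, what is visible of it) and "extent" ([left, top, right, bottom] in pixels, round what is visible of it).
- r.mark_of(name, picture): "pixel" ([row, column] in pixels: a listed point, or the origin of a listed thing).
The state is a dict: "time_s": time; "joint_pos": joint angles; "joint_velocities": joint speeds; "tau": joint torques, N m; "ee_pos": TCP position; "eef_rot": TCP orientation; "contact_force": force on the tool from outside, world axes, zero at the start; "ft_torque": the same for the moment, N m; "grip_width": opening from 0.0 (shut) to 1.0 (fully open); "grip_force": force on a finger pad.
Only numpy, scipy, OpenCV 4.12 (cv2) and the standard library are available. Lean on these libraries where they do the work, as an engineer would, in place of code of your own. Each camera call takes 0.05 s, during which the arm holds its last target. There are 200 camera calls.

## Task

Get the infrared spectrometer on the evidence desk ready to read: take the roll of packing tape off its folded display and lay it flat in the wide compartment of the desk tray, turn the press knob clockwise until it clicks over and stays, and tilt the display up to 45 degrees, where its stiff hinge will hold it. Leave the seized goods and everything else on the desk where they are.

Things in the scene. Friction and masses are not known exactly. Their poses are not given: they have to be found in the camera images.
- spectrometer: fixed light grey instrument, 240 (x, depth) x 320 (y) mm, deck 85 mm above the desk; origin under its centre, front faces its -x (towards the robot, turned up to 20 degrees). The dark folding display lies on the +y part of the deck; on the -y part an aluminium press arm (40 wide, top 157 mm above the desk) reaches forward from a column at the back, a round black knob on top
- display (a joint): tilt of the display, rad: 0 lying flat on the deck (screen up), growing as its far edge is raised so that the screen faces the front; travel 0 to 1.55, 45 degrees is 0.785. Stiff friction hinge (0.8 N m, about 9 N at the grab tab with the weight): it stays where it is left
- display_hinge (a point): middle of the display's hinge axis, which runs along the spectrometer's y at the display's front edge, 92 mm above the desk (axes as the spectrometer's). The display reaches 135 mm back from it, is 170 wide and 14 thick, the axis at mid-thickness: when flat, the screen is 99 mm above the desk
- tab_grip (a point): on the display's grab tab, the place to take hold: a rubber post in the middle of the far edge, 30 mm wide (along the hinge), 12 thick, standing 30 mm out at right angles from the screen. The point is on the tab's middle, 129 mm from the hinge axis, 24 mm above the screen, 6 mm below the tab's end; its axes turn with the display (x from hinge to far edge, z out of the screen)
- press_knob (a joint): turn of the press knob, rad, growing clockwise seen from above; 0 to 1.65 (stop). It turns freely to 0.5, then against a spring (up to about 0.2 N m) over a crest at 1.3, where it clicks over; from 1.45 on the spring pulls it to the stop and keeps it there. Let go before the crest, it springs back below 0.5. Starts between 0.1 and 0.45
- knob_grip (a point): on the vertical axis of the press knob, 6 mm below its top: round black knob 36 mm across, 28 mm high (159 to 187 mm above the desk), with a white index mark on top; the arm below it is 24 mm under this point
- tape: roll of tan packing tape lying flat on the folded display: ring of 96 mm outside and 76 mm inside diameter (wall 10 mm), 45 mm high, about 0.16 kg; origin at the centre of its underside, z up its axis
- tray: grey desk tray, fixed, left or right of the spectrometer (the bench scale is on the other side): 190 (x) x 176 (y) mm, walls 5 thick and 40 high, floor 5 thick; a partition along x, 35 mm high, splits it into the wide compartment (180 x 127 mm) and a pen channel (34 mm wide, on its +y side). Origin under its centre
- tray_main (a point): centre of the floor of the tray's wide compartment, 5 mm above the desk (axes as the tray's)
- scale: bench scale with a round steel pan, fixed, 190 x 170 mm, 54 mm high; origin under its centre. Leave alone
- brick_a: block wrapped in brown parcel tape, 95 x 60 x 44 mm, lying behind the spectrometer; loose, origin at the centre of its underside. Leave alone
- brick_b: another such wrapped block, 95 x 60 x 44 mm, also behind it; loose, origin at the centre of its underside. Leave alone
- brick_c: smaller wrapped block, 85 x 55 x 38 mm, in front of the spectrometer; loose, origin at the centre of its underside. Leave alone
- phone_a: phone lying flat, 152 x 72 x 10 mm, in front of the spectrometer; loose, origin at the centre of its underside. Leave alone
- phone_b: phone lying flat, 146 x 70 x 10 mm; loose, origin at the centre of its underside. Leave alone
- bottle: standing water bottle, 60 mm across, 190 mm tall; loose, origin at the centre of its underside. Leave alone
- marker: flat-sided marker pen, 125 x 16 x 13 mm, lying in the tray's pen channel; loose, origin at the centre of its underside. Leave alone
Things that resemble listed ones, but are neither listed nor needed, are in the scene too. Of the things shaped like the tape, the tan one is meant.

How it is judged:
At the end, for the whole second after the job is handed in: The display stands still at 45 degrees, give or take 6 degrees (0.675 to 0.895 rad); the press knob has clicked over and sits at its stop (beyond 1.5 rad); the tape roll lies flat and at rest on the floor of the tray's wide compartment; everything is released (value of joint display between 0.675 and 0.895 rad and velocity of joint display between -0.02 and 0.02 rad/s and value of joint press_knob above 1.5 rad and x of tape in the frame of tray_main between -0.05 and 0.05 m and y of tape in the frame of tray_main between -0.022 and 0.022 m and z of tape in the frame of tray_main below 0.006 m and angle between tape's own z axis and vertical below 0.1 rad and linear speed of tape below 0.02 m/s); the robot touches nothing.
It fails at once if a wrapped block is shifted by more than 20 mm or knocked over (distance of any of brick_a, brick_b, brick_c from where it was at the start of the episode above 0.02 m or angle between any of brick_a, brick_b, brick_c's own z axis and vertical above 0.3 rad).
It fails at once if a phone is shifted by more than 20 mm or knocked over (distance of any of phone_a, phone_b from where it was at the start of the episode above 0.02 m or angle between any of phone_a, phone_b's own z axis and vertical above 0.3 rad).
It fails at once if the bottle is shifted by more than 20 mm or knocked over (distance of bottle from where it was at the start of the episode above 0.02 m or angle between bottle's own z axis and vertical above 0.3 rad).
It fails at once if the marker pen is shifted by more than 20 mm or knocked over (distance of marker from where it was at the start of the episode above 0.02 m or angle between marker's own z axis and vertical above 0.3 rad).
It also fails if it takes over 64 s, if anything falls off the work surface, if the arm or the gripper's body presses on something with over 40 N, if the wrist force passes 120 N, or if a joint passes its speed limit or range.

## Working session

There is one attempt and no reset: what is moved stays moved. The work goes in short steps, Python scripts to look and compute and a tool call to move; the robot and the scene stay as the last step left them, time stands still between calls to the robot, and variables do not carry over. Pictures are saved under pics/ and viewed, at most 10 in all, crops included, and the job is handed in when it is done.

Besides the shell and the picture viewer there is one more tool, called by a JSON object that holds its "op" and its "data". carry_out: Moves the arm, as the interface text tells. Its arguments: {"type":"object","properties":{"moves":{"type":"array"},"gripper":{"type":"number"},"squeeze":{"type":"number"}},"required":["moves"]}

```bash
mkdir -p pics; python3 - <<'E'
from rig import r
import cv2,numpy as np
print(r.get_state()); print(r.grip_point_offset)
for n in ["side","top"]:
    p=r.get_image(n); cv2.imwrite(f"pics/{n}0.png",p["frame"][:,:,::-1])
    print(n,{k:v for k,v in p.items() if k!="frame"})
    for t in ["spectrometer","display_hinge","tab_grip","knob_grip","tape","tray","tray_main","scale","bottle"]:
        print(t,[(np.round(d["pixel"],1),round(d["score"],2)) for d in r.mark_of(t,p)][:4])
E
```

```text
{'time_s': 0.0, 'joint_pos': array([-1.23319576,  0.53721656, -0.00448073,  1.53888844,  0.00257858,
        1.06731541, -0.07120712]), 'joint_velocities': array([-0.00084682, -0.00050219,  0.00097838, -0.00042628, -0.00140031,
       -0.00135365, -0.00083372]), 'tau': array([-2.11385513e-04, -5.83403778e+01,  1.04864907e+00, -2.59090626e+01,
        1.23090798e-02,  9.73356800e-03, -1.14656751e-05]), 'ee_pos': array([0.25512692, 0.59712632, 0.23037407]), 'eef_rot': array([ 2.00486860e-01,  9.79695968e-01, -9.00792990e-04, -1.36850497e-04]), 'contact_force': array([-0.17717613,  0.76073951,  0.64017685]), 'ft_torque': array([ 0.01054121, -0.02073091, -0.01484416]), 'grip_force': 0.0, 'grip_width': 1.0030709076065354}
0.0187
side {'vfov': 42.90768152278887, 'cx': 280.0003776847871, 'cy': 203.77677573324883, 'cam_to_world': array([[ 0.99638609,  0.03892775, -0.07549431,  0.38822317],
       [-0.08319478,  0.62649267, -0.77497456, -1.25021924],
       [ 0.01712862,  0.7784546 ,  0.62746717,  1.17340931],
       [ 0.        ,  0.        ,  0.        ,  1.        ]]), 'shot': 1}
spectrome
[... 750 characters left out ...]
,  1.29872856],
       [ 0.        ,  0.        ,  0.        ,  1.        ]]), 'shot': 2}
spectrometer [(array([195.3, 278.5]), 0.85), (array([210.3, 450.1]), 0.68), (array([260.7, 277.6]), 0.38), (array([128.2, 180.1]), 0.28)]
display_hinge [(array([184.4, 311.8]), 0.65), (array([236.7, 261.3]), 0.64)]
tab_grip [(array([187.7, 249.8]), 0.79)]
knob_grip [(array([182.6, 314.5]), 0.45)]
tape [(array([211.8, 266.6]), 0.9), (array([185.7, 376.4]), 0.86), (array([295. , 216.2]), 0.7), (array([189.4, 251.9]), 0.7)]
tray [(array([207.9, 155.8]), 0.93)]
tray_main [(array([214.8, 162.2]), 0.58)]
scale [(array([207.4, 446.7]), 0.69), (array([208.9, 130.6]), 0.5)]
bottle [(array([127. , 177.9]), 0.65)]
```

View pics/side0.png

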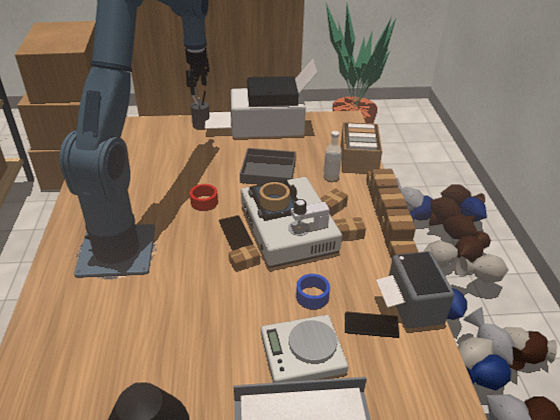

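View pics/top0.png

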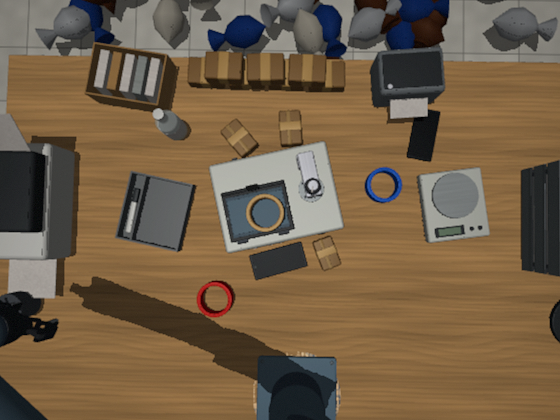

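The top view shows the tan tape at (col 266, row 212) on the display, the knob at (313, 187), and the tray at (157, 212) on the +y side. The marker is in the tray's left channel. I'll enlarge both views to get the edges precisely.

```bash
cat > h.py <<'E'
import numpy as np,cv2
from scipy.optimize import least_squares
from scipy.spatial.transform import Rotation as R
def f(p): return 210/np.tan(np.radians(p["vfov"])/2)
def proj(p,X):
    X=np.atleast_2d(X); T=np.linalg.inv(p["cam_to_world"]); c=X@T[:3,:3].T+T[:3,3]
    return np.c_[p["cx"]+f(p)*c[:,0]/-c[:,2], p["cy"]-f(p)*c[:,1]/-c[:,2]]  # col,row
def ray(p,uv):
    d=np.array([(uv[0]-p["cx"])/f(p),-(uv[1]-p["cy"])/f(p),-1]); T=p["cam_to_world"]; return T[:3,3],T[:3,:3]@d
def atz(p,uv,z):
    o,d=ray(p,uv); return o+d*(z-o[2])/d[2]
def tri(obs):
    A=0;b=0
    for p,uv in obs:
        o,d=ray(p,uv); d=d/np.linalg.norm(d); M=np.eye(3)-np.outer(d,d); A=A+M;b=b+M@o
    return np.linalg.solve(A,b)
def crop(p,x0,y0,w,h,s,name):
    c=p["frame"][y0:y0+h,x0:x0+w,::-1]; cv2.imwrite(name,cv2.resize(c,None,fx=s,fy=s,interpolation=cv2.INTER_CUBIC))
E
python3 - <<'E'
from rig import r
from h import *
t=r.get_image("top"); s=r.get_image("side")
crop(t,110,130,240,140,3.3,"pics/topc.png"); crop(s,230,140,125,130,4.6,"pics/sidec.png")
import pickle; pickle.dump((t,s),open("v0.pkl","wb"))
E
```

```text
(no output)
```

View pics/topc.png

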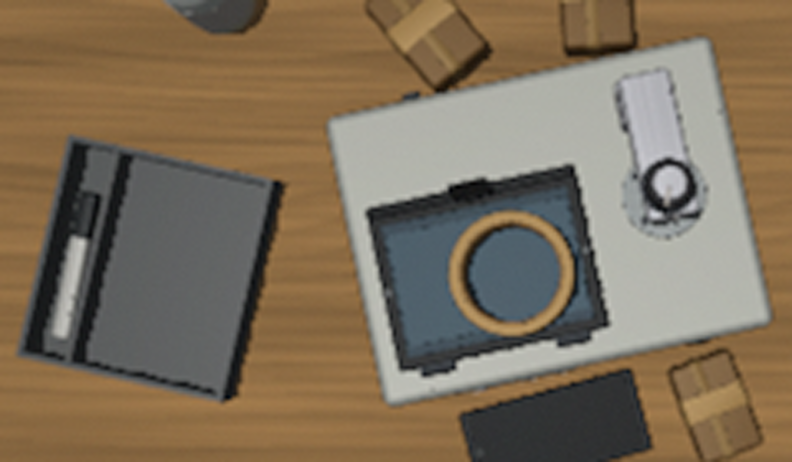

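View pics/sidec.png

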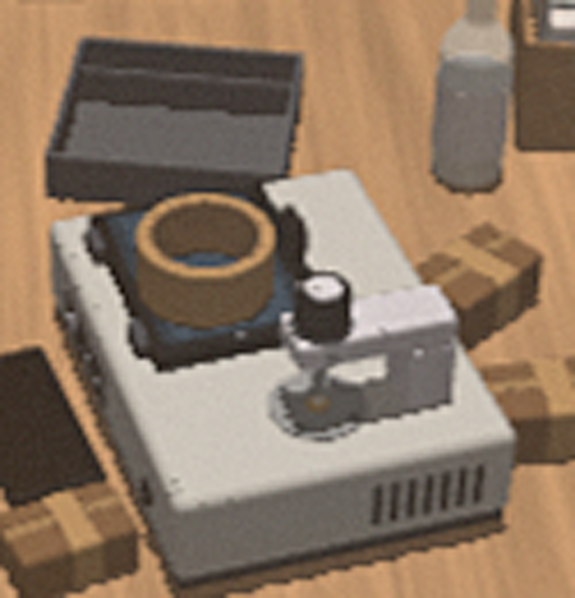

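Top crop: the deck corners are (330,118), (712,38), (773,322) and (388,405). The tape ring is centred at (513,274), the knob at (669,186), the tab at (469,189), and the tray rim runs (68,137), (284,182), (226,402), (18,354). The side crop shows the same items, with the knob top at (325,290) and the tape top centre at (206,232).

```bash
cat > m.py <<'E'
from h import *
import pickle
t,s=pickle.load(open("v0.pkl","rb"))
T=lambda u,v:(110+(u+.5)/3.3-.5,130+(v+.5)/3.3-.5)
S=lambda u,v:(230+(u+.5)/4.6-.5,140+(v+.5)/4.6-.5)
def rect(hx,hy,z): return np.array([[hx,hy,z],[hx,-hy,z],[-hx,-hy,z],[-hx,hy,z]])
def fit(local,pt,ps,x0,wz=True):
    ut=np.array([T(*q) for q in pt]); us=np.array([S(*q) for q in ps])
    def W(x): 
        c,n=np.cos(x[2]),np.sin(x[2]); return local@np.array([[c,-n,0],[n,c,0],[0,0,1]]).T+[x[0],x[1],x[3]]
    g=lambda x:np.r_[(proj(t,W(x))-ut).ravel(),(proj(s,W(x))-us).ravel()]
    o=least_squares(g,x0); return o.x,o.fun.reshape(-1,2)
if __name__=="__main__":
    np.set_printoptions(precision=4,suppress=True)
    x,res=fit(rect(.12,.16,0),[(330,118),(712,38),(773,322),(388,405)],[(345,172),(515,440),(170,505),(52,225)],[.55,0,.2,.085]); print("deck x y yaw z",x,res)
    x,res=fit(rect(.095,.088,0),[(68,137),(284,182),(226,402),(18,354)],[(82,40),(303,52),(290,170),(48,160)],[.5,.3,-.2,.04]); print("tray",x,res)
    print("tape top",tri([(t,T(513,274)),(s,S(206,232))]),atz(t,T(513,274),.144),atz(s,S(206,232),.144))
    print("knob top",tri([(t,T(669,186)),(s,S(325,290))]),atz(t,T(669,186),.187),atz(s,S(325,290),.187))
    print("tab top",atz(t,T(469,189),.129))
    for q in [(368,211),(575,165),(608,323),(402,370)]: print("disp",atz(t,T(*q),.099))
    for n,c in dict(bottle=(220,20),brick=(440,40),brick2=(600,20)).items(): print(n,atz(t,T(*c),.04))
E
python3 m.py
```

```text
deck x y yaw z [0.5459 0.0637 0.2266 0.0798] [[-1.5117  0.226 ]
 [ 0.2326 -0.3068]
 [ 0.8373  1.9052]
 [-1.1429  1.6953]
 [ 2.5044 -0.6424]
 [ 1.5067  0.3238]
 [ 1.038   2.0067]
 [-0.5748 -0.3712]]
tray [0.5062 0.4043 0.1457 0.0296] [[-12.1105   9.4745]
 [-14.8275 -12.1986]
 [ 10.6722 -10.8035]
 [ 10.5041  11.7706]
 [ 40.9537   0.0529]
 [  4.3707  23.1535]
 [-43.8068   3.7831]
 [  0.4406 -20.6028]]
tape top [0.5009 0.0882 0.1465] [0.5021 0.0883 0.144 ] [0.5001 0.0914 0.144 ]
knob top [ 0.5675 -0.0273  0.1845] [ 0.5672 -0.0272  0.187 ] [ 0.5671 -0.0304  0.187 ]
tab top [0.5676 0.1245 0.129 ]
disp [0.5514 0.2069 0.099 ]
disp [0.591  0.0435 0.099 ]
disp [0.4665 0.0151 0.099 ]
disp [0.4263 0.1767 0.099 ]
bottle [0.7139 0.3443 0.04  ]
brick [0.7002 0.1594 0.04  ]
brick2 [0.7193 0.0261 0.04  ]
```

```bash
cat >> h.py <<'E'
def down(ang,pitch=0):
    a=np.radians(ang); y=np.array([np.cos(a),np.sin(a),0]); z=np.array([0,0,-1.]); return R.from_matrix(np.c_[np.cross(y,z),y,z])*R.from_rotvec([0,pitch,0],degrees=True)
def plan(st,pos,Rt,tcp=True):
    Rc=R.from_quat(st["eef_rot"]); p=Rc.inv().apply(np.array(pos)-st["ee_pos"])*100; w=(Rc.inv()*Rt).as_rotvec(degrees=True)
    N=max(1,int(np.ceil(max(np.linalg.norm(p)/4.9,np.linalg.norm(w)/8.5))))
    A=sum(R.from_rotvec(w*k/N,degrees=True).as_matrix() for k in range(N)); d=np.linalg.solve(A,p)
    print(N,"rows of",np.round(d,2),np.round(w/N,2)," total",np.round(p,2),np.round(w,1))
E
python3 - <<'E'
from m import *
from rig import r
np.set_printoptions(precision=4,suppress=True)
x,res=fit(rect(.095,.088,0),[(68,137),(284,182),(226,402),(18,354)],[(303,52),(290,165),(48,157),(82,40)],[.5,.3,-.2,.04]); print("tray",x,res.tolist())
# partition/wide compartment: centre local y = -.088+.005+.0635
c,n=np.cos(x[2]),np.sin(x[2]); loc=np.array([0,-.0195]); main=x[:2]+[c*loc[0]-n*loc[1],n*loc[0]+c*loc[1]]; print("main",main)
for q in [(128,155),(272,185),(222,390),(85,360)]: print("floor?",atz(t,T(*q),.005))
st=r.get_state()
tape=np.array([.501,.089]); u=np.array([np.cos(x[2]),np.sin(x[2])]); g=tape-.043*u
print("grip",g,"place",main-.043*u, np.degrees(x[2]))
plan(st,[*g,.21],down(np.degrees(x[2])))
E
```

```text
tray [ 0.5042  0.3959 -0.194   0.0447] [[1.1361954365529527, -0.623908357377644], [-1.9977663957120342, -0.813575711669273], [0.18242865239045614, 0.5493100481874649], [0.5341631993322409, 1.3439595430389204], [1.0292810003113004, -0.2276317085890298], [-0.3881452176900666, 1.9535059475068977], [-0.10409731936175604, -0.452677360866943], [0.16988211216104787, -1.3057533256631473]]
main [0.5005 0.3767]
floor? [0.6029 0.4288 0.005 ]
floor? [0.5793 0.3042 0.005 ]
floor? [0.4036 0.3418 0.005 ]
floor? [0.4267 0.4597 0.005 ]
grip [0.4588 0.0973] place [0.4583 0.385 ] -11.114985470757556
12 rows of [-4.81 -0.76  0.18] [0.  0.  6.5]  total [-38.37 -38.03   2.13] [ 0.  0. 78.]
```

{"op": "carry_out", "data": {"moves": [[-4.8,-0.8,0.2,0,0,6.5],[-4.8,-0.8,0.2,0,0,6.5],[-4.8,-0.8,0.2,0,0,6.5],[-4.8,-0.8,0.2,0,0,6.5],[-4.8,-0.8,0.2,0,0,6.5]], "gripper": 4.4, "squeeze": 50}}

```text
time_s: 1.6
ee_pos: [0.4251, 0.4247, 0.2214]
eef_rot: [0.469, 0.883, 0.0, 0.0]
contact_force: [1.2, -0.2, 0.3]
grip_width: 0.511
grip_force: 0.0
```

{"op": "carry_out", "data": {"moves": [[-4.8,-0.8,0.2,0,0,6.5],[-4.8,-0.8,0.2,0,0,6.5],[-4.8,-0.8,0.2,0,0,6.5],[-4.8,-0.8,0.2,0,0,6.5],[-4.8,-0.8,0.2,0,0,6.5]]}}

```text
time_s: 2.1
ee_pos: [0.4737, 0.1891, 0.2115]
eef_rot: [0.697, 0.717, 0.001, 0.0]
contact_force: [0.2, 0.1, 0.1]
grip_width: 0.517
grip_force: 0.0
```

{"op": "carry_out", "data": {"moves": [[-4.8,-0.8,0.2,0,0,6.5],[-4.8,-0.8,0.2,0,0,6.5],[0,0,0,0,0,0]]}}

```text
time_s: 2.4
ee_pos: [0.4529, 0.0889, 0.2072]
eef_rot: [0.776, 0.631, -0.001, 0.0]
contact_force: [-0.5, 0.8, 0.3]
grip_width: 0.516
grip_force: 0.0
```

```bash
python3 - <<'E'
from h import *
from rig import r
st=r.get_state(); print(st["ee_pos"],st["joint_pos"],st["grip_width"])
t=r.get_image("top"); s=r.get_image("side")
crop(s,170,80,190,160,4.2*.85,"pics/s1.png")
plan(st,[.4588,.0973,.21],down(-11.1)); plan(st,[.4588,.0973,.112],down(-11.1))
print(proj(s,st["ee_pos"]))
E
```

```text
[0.45294174 0.08893133 0.20715939] [-0.67349653  0.26272189  0.44662267  2.06164368 -0.14780085  0.84976186
 -0.34846943] 0.515913302433551
1 rows of [ 0.94  0.4  -0.29] [-0.08  0.14 -0.72]  total [ 0.94  0.4  -0.29] [-0.1  0.1 -0.7]
2 rows of [0.48 0.21 4.76] [-0.04  0.07 -0.36]  total [0.96 0.42 9.51] [-0.1  0.1 -0.7]
[[259.42995946 174.83591812]]
```

View pics/s1.png

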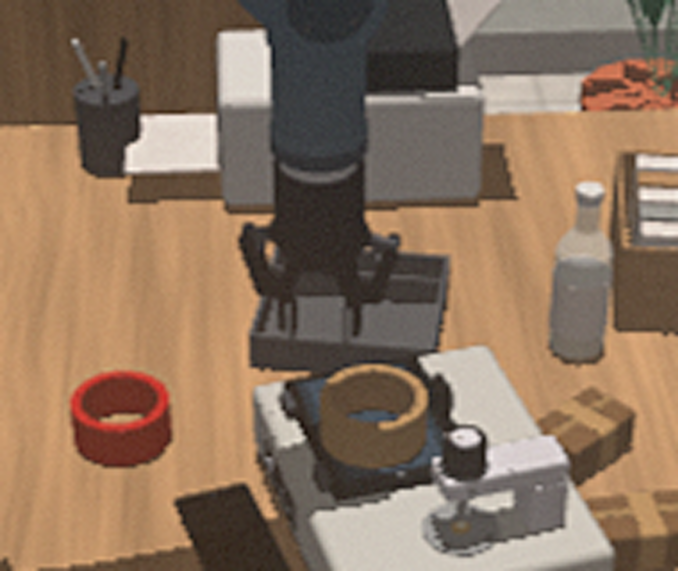

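The fingers hover over the front wall of the tape, with tips at about (290,335) and (350,335) in the crop, and the calibration agrees. Next I lower onto the wall.

{"op": "carry_out", "data": {"moves": [[0.9,0.4,0,0,0,-0.7],[0,0,4.0,0,0,0],[0,0,3.5,0,0,0],[0,0,1.8,0,0,0],[0,0,0,0,0,0]]}}

```text
time_s: 3.0
ee_pos: [0.4592, 0.1054, 0.112]
eef_rot: [0.767, 0.641, -0.002, -0.001]
contact_force: [0.1, 0.1, 0.5]
grip_width: 0.515
grip_force: 0.0
```

{"op": "carry_out", "data": {"moves": [[0,0,0,0,0,0],[0,0,0,0,0,0],[0,0,0,0,0,0],[0,0,0,0,0,0],[0,0,0,0,0,0]], "gripper": 0}}

```text
time_s: 3.5
ee_pos: [0.4616, 0.1044, 0.1155]
eef_rot: [0.768, 0.64, 0.001, 0.0]
contact_force: [-0.0, 0.6, 6.2]
grip_width: 0.101
grip_force: 50.6
```

{"op": "carry_out", "data": {"moves": [[0,0,-1.0,0,0,0],[0,0,-3.0,0,0,0],[0,0,-4.0,0,0,0],[0,0,0,0,0,0],[0,0,0,0,0,0]]}}

```text
time_s: 4.0
ee_pos: [0.4604, 0.1039, 0.1951]
eef_rot: [0.768, 0.64, 0.001, 0.0]
contact_force: [-0.6, -0.5, -2.7]
grip_width: 0.098
grip_force: 49.4
```

```bash
cat > tape.py <<'E'
from m import *
from rig import r
t=r.get_image("top"); s=r.get_image("side")
st=r.get_state(); print(st["ee_pos"],st["grip_width"],st["grip_force"],st["contact_force"])
for p,n in ((t,"top"),(s,"side")):
    for d in r.silhouettes("tape",p):
        m=d["pixels"]; c=p["frame"][m].mean(0); 
        if c[0]>c[2]*1.3 and c[1]>c[0]*.55: print(n,d["score"],np.round(d["extent"],1),np.round(c), [np.round(atz(p,((d["extent"][0]+d["extent"][2])/2,(d["extent"][1]+d["extent"][3])/2),z),3) for z in (st["ee_pos"][2]-.0165+.0225,)])
E
python3 tape.py; python3 - <<'E'
from h import *
from rig import r
t=r.get_image("top"); s=r.get_image("side")
a=t["frame"][130:270,180:340,::-1]; b=s["frame"][90:250,220:340,::-1]
a=cv2.resize(a,(480,420),interpolation=2); b=cv2.resize(b,(315,420),interpolation=2)
cv2.imwrite("pics/l1.png",np.hstack([a,b]))
E
```

```text
[0.45924584 0.10356739 0.19345934] 0.10149491520376838 49.354922730708495 [-1.08016515  0.39650178 -2.3824303 ]
top 0.89 [243.8 191.2 278.3 225.5] [109.  89.  62.] [array([0.51 , 0.095, 0.199])]
```

View pics/l1.png

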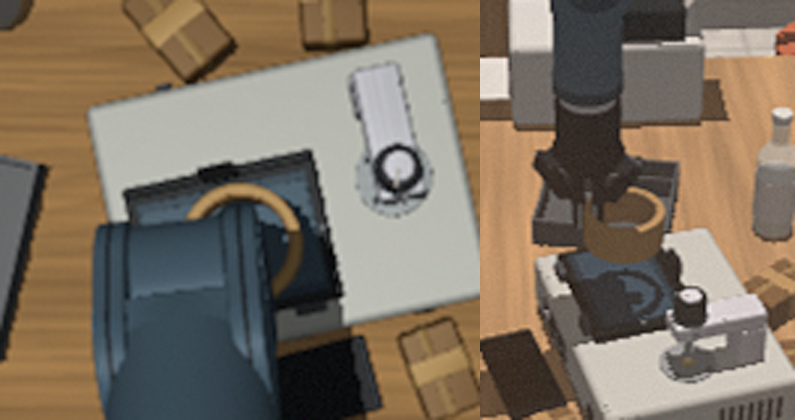

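The roll is held level. In the crop its outer arc tops out at row 183 and its right edge is at col 302. I'll refit the tray, because the right rim edge in the top view was probably the base of the wall, and then plan the carry.

```bash
python3 - <<'E'
from m import *
from rig import r
np.set_printoptions(precision=4,suppress=True)
x,res=fit(rect(.095,.088,0),[(68,137),(271,179),(212,399),(18,354)],[(303,52),(290,165),(48,157),(82,40)],[.5,.3,-.2,.04]); print("tray",x,np.round(res,1).tolist())
c,n=np.cos(x[2]),np.sin(x[2]); main=x[:2]+[.0195*n,-.0195*c]; print("main",main)
L=np.array([[.09,.044,.005],[.09,-.083,.005],[-.09,-.083,.005],[-.09,.044,.005],[.09,.044,.035],[-.09,.044,.035],[.095,-.088,0],[-.095,-.088,0]])
P=proj(t,L@np.array([[c,-n,0],[n,c,0],[0,0,1]]).T+[x[0],x[1],0]); print("crop px floor, partition top, base", np.round((P-[110,130])*3.3).tolist())
st=r.get_state(); Rc=R.from_quat(st["eef_rot"])
ctr=atz(t,(180+241/3,130+244/3),st["ee_pos"][2]-.0165+.045); print("ring",ctr)
off=ctr-st["ee_pos"]; off[2]=0
Rt=down(np.degrees(x[2])); o2=(Rt*Rc.inv()).apply(off); print("off tool",Rc.inv().apply(off))
g=np.r_[main,0]-o2; print(g)
plan(st,[g[0],g[1],.195],Rt)
E
```

```text
tray [ 0.5053  0.4038 -0.195   0.0382] [[-0.8, -0.8], [-0.4, -0.1], [2.1, 0.9], [-1.4, 0.8], [1.1, 0.1], [-0.4, 2.1], [0.2, -0.3], [0.4, -1.0]]
main [0.5016 0.3847]
crop px floor, partition top, base [[126.0, 155.0], [270.0, 186.0], [223.0, 392.0], [78.0, 360.0], [115.0, 151.0], [66.0, 361.0], [278.0, 182.0], [229.0, 399.0]]
ring [0.5022 0.0951 0.2219]
off tool [-0.0006  0.0434 -0.0001]
[ 0.4591  0.3936 -0.0001]
6 rows of [ 4.75 -0.91 -0.03] [-0.02  0.01  0.12]  total [28.52 -5.31 -0.19] [-0.1  0.1  0.7]
```

{"op": "carry_out", "data": {"moves": [[4.7,-0.9,0,0,0,0.1],[4.7,-0.9,0,0,0,0.1],[4.7,-0.9,0,0,0,0.1],[4.7,-0.9,0,0,0,0.1],[4.7,-0.9,0,0,0,0.1]]}}

```text
time_s: 4.8
ee_pos: [0.4589, 0.3447, 0.1936]
eef_rot: [0.771, 0.636, -0.001, 0.0]
contact_force: [1.2, 0.0, -1.4]
grip_width: 0.101
grip_force: 49.3
```

{"op": "carry_out", "data": {"moves": [[4.7,-0.9,0,0,0,0.1],[0,0,3,0,0,0],[0,0,4,0,0,0],[0,0,1,0,0,0],[0,0,0,0,0,0]]}}

```text
time_s: 5.3
ee_pos: [0.4585, 0.3894, 0.1124]
eef_rot: [0.772, 0.636, -0.002, 0.0]
contact_force: [0.4, -0.0, -1.5]
grip_width: 0.1
grip_force: 49.5
```

```bash
python3 - <<'E'
from h import *
from rig import r
t=r.get_image("top"); s=r.get_image("side")
st=r.get_state(); plan(st,[.459,.392,.026],down(-11.2)); print(st["ee_pos"],st["joint_pos"])
a=t["frame"][140:270,90:240,::-1]; b=s["frame"][90:230,200:330,::-1]
cv2.imwrite("pics/l2.png",np.hstack([cv2.resize(a,(450,390),interpolation=2),cv2.resize(b,(345,390),interpolation=2)]))
E
```

```text
2 rows of [ 0.03 -0.09  4.47] [ 0.03 -0.03  0.06]  total [ 0.07 -0.18  8.95] [ 0.1 -0.1  0.1]
[0.46057162 0.3909285  0.11546742] [-1.00338803  0.619       0.31151937  1.7653031  -0.25145483  0.79491857
 -0.76257276]
```

View pics/l2.png

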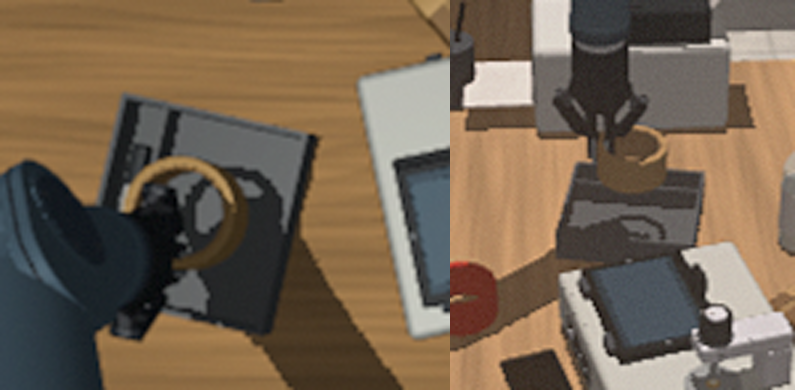

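The ring hangs over the wide compartment at top-crop centre (185,213), as planned. I lower it now.

{"op": "carry_out", "data": {"moves": [[0,0,3.5,0,0,0],[0,0,3.0,0,0,0],[0,0,1.5,0,0,0],[0,0,0.7,0,0,0],[0,0,0,0,0,0]]}}

```text
time_s: 5.9
ee_pos: [0.4601, 0.391, 0.0279]
eef_rot: [0.772, 0.636, 0.0, 0.0]
contact_force: [0.4, 0.4, -2.1]
grip_width: 0.101
grip_force: 49.5
```

```bash
python3 - <<'E'
from h import *
from rig import r
st=r.get_state(); print(st["ee_pos"],st["contact_force"],st["grip_width"])
E
```

```text
[0.46013011 0.39103959 0.02785009] [ 0.39029697  0.37487254 -2.08763289] 0.10104871124737866
```

{"op": "carry_out", "data": {"moves": [[0,0,0.4,0,0,0],[0,0,0.2,0,0,0],[0,0,0,0,0,0]]}}

```text
time_s: 6.2
ee_pos: [0.4599, 0.3911, 0.0218]
eef_rot: [0.772, 0.636, 0.0, -0.0]
contact_force: [0.5, 0.3, -1.0]
grip_width: 0.101
grip_force: 49.5
```

{"op": "carry_out", "data": {"moves": [[0,0,0,0,0,0],[0,0,0,0,0,0],[0,0,0,0,0,0],[0,0,-1,0,0,0],[0,0,-2,0,0,0]], "gripper": 4}}

```text
time_s: 6.7
ee_pos: [0.4588, 0.3901, 0.051]
eef_rot: [0.772, 0.636, -0.001, 0.0]
contact_force: [0.0, 0.4, 0.5]
grip_width: 0.47
grip_force: 0.0
```

{"op": "carry_out", "data": {"moves": [[0,0,-4.5,0,0,0],[0,0,-4.5,0,0,0],[0,0,-4.5,0,0,0],[0,0,-4.5,0,0,0],[0,0,-3,0,0,0]]}}

```text
time_s: 7.2
ee_pos: [0.4605, 0.3912, 0.2658]
eef_rot: [0.772, 0.636, 0.002, -0.0]
contact_force: [-0.1, 0.5, -0.1]
grip_width: 0.472
grip_force: 0.0
```

```bash
python3 - <<'E'
from h import *
from rig import r
st=r.get_state(); plan(st,[.5672,-.0285,.26],down(40))
E
```

```text
9 rows of [-4.97  0.23  0.06] [ 0.03 -0.02 -5.67]  total [-39.15  18.52   0.48] [  0.2  -0.1 -51.1]
```

{"op": "carry_out", "data": {"moves": [[-4.9,0.2,0,0,0,-5.7],[-4.9,0.2,0,0,0,-5.7],[-4.9,0.2,0,0,0,-5.7],[-4.9,0.2,0,0,0,-5.7],[-4.9,0.2,0,0,0,-5.7]], "gripper": 6}}

```text
time_s: 7.7
ee_pos: [0.4705, 0.1464, 0.2623]
eef_rot: [0.59, 0.808, 0.001, -0.0]
contact_force: [1.5, 0.4, 0.4]
grip_width: 0.699
grip_force: 0.0
```

{"op": "carry_out", "data": {"moves": [[-4.9,0.2,0,0,0,-5.7],[-4.9,0.2,0,0,0,-5.7],[-4.9,0.2,0,0,0,-5.7],[-4.9,0.2,0,0,0,-5.7],[0,0,0,0,0,0]]}}

```text
time_s: 8.2
ee_pos: [0.566, -0.0313, 0.2625]
eef_rot: [0.424, 0.906, -0.001, 0.002]
contact_force: [0.2, -0.3, -0.0]
grip_width: 0.702
grip_force: 0.0
```

```bash
python3 - <<'E'
from h import *
from rig import r
t=r.get_image("top"); s=r.get_image("side")
st=r.get_state(); print(st["ee_pos"],st["joint_pos"]); plan(st,[.5672,-.0285,.161],down(40))
a=t["frame"][140:270,90:240,::-1]; b=s["frame"][110:240,230:360,::-1]
cv2.imwrite("pics/l3.png",np.hstack([cv2.resize(a,(400,347),interpolation=2),cv2.resize(b,(347,347),interpolation=2)]))
E
```

```text
[ 0.56374495 -0.02473678  0.26171726] [-0.34730247  0.37271703  0.40260275  1.75741972 -0.16553351  1.0445955
  0.81324171]
3 rows of [-0.17  0.01  3.36] [0.   0.01 0.02]  total [-0.51  0.02 10.07] [0.  0.  0.1]
```

View pics/l3.png

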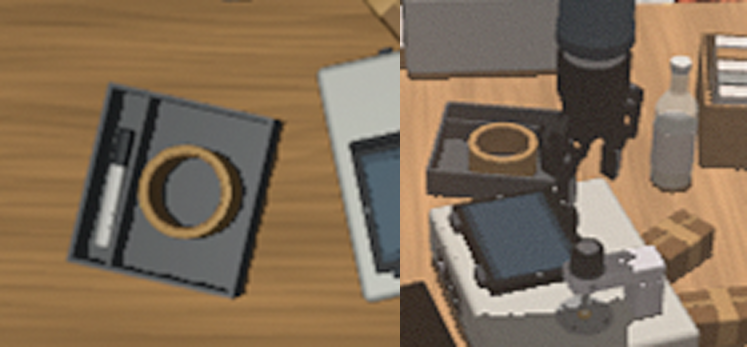

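{"op": "carry_out", "data": {"moves": [[0,0,3,0,0,0],[0,0,2,0,0,0],[0,0,0,0,0,0]]}}

```text
time_s: 8.6
ee_pos: [0.5611, -0.0212, 0.2092]
eef_rot: [0.42, 0.908, -0.001, -0.003]
contact_force: [-0.6, -0.3, -1.0]
grip_width: 0.703
grip_force: 0.0
```

```bash
python3 - <<'E'
from h import *
from rig import r
t=r.get_image("top")
print("tape",atz(t,(90+190/2.667,140+190/2.667),.05))
for i in range(4):
    r.get_image("top"); st=r.get_state(); print(st["ee_pos"],st["joint_velocities"].round(3))
plan(st,[.5672,-.0285,.161],down(40))
E
```

```text
tape [0.50396063 0.37652178 0.05      ]
[ 0.56340424 -0.0220249   0.2119746 ] [ 0.005 -0.014  0.01  -0.023  0.001 -0.003  0.004]
[ 0.56402966 -0.02233399  0.21256423] [ 0.005 -0.006  0.004 -0.012 -0.    -0.003  0.002]
[ 0.56433593 -0.02256387  0.21277774] [ 0.006 -0.001  0.002 -0.003 -0.002 -0.002  0.003]
[ 0.56439606 -0.022759    0.21277077] [ 0.005  0.003  0.001  0.003 -0.001 -0.003  0.001]
2 rows of [-0.31 -0.08  2.59] [0.06 0.03 0.15]  total [-0.61 -0.17  5.18] [0.1 0.1 0.3]
```

{"op": "carry_out", "data": {"moves": [[-0.6,-0.2,2.0,0,0,0],[0,0,2.0,0,0,0],[0,0,1.0,0,0,0],[0,0,0,0,0,0],[0,0,0,0,0,0]]}}

```text
time_s: 9.35
ee_pos: [0.5665, -0.029, 0.1622]
eef_rot: [0.42, 0.907, 0.0, 0.0]
contact_force: [-0.0, 0.2, 0.2]
grip_width: 0.703
grip_force: 0.0
```

{"op": "carry_out", "data": {"moves": [[0,0,0,0,0,0],[0,0,0,0,0,0],[0,0,0,0,0,0],[0,0,0,0,0,0]], "gripper": 2, "squeeze": 50}}

```text
time_s: 9.75
ee_pos: [0.5681, -0.0281, 0.163]
eef_rot: [0.42, 0.907, 0.002, 0.002]
contact_force: [2.6, 2.2, 5.7]
grip_width: 0.406
grip_force: 49.5
```

{"op": "carry_out", "data": {"moves": [[0,0,0,0,0,6],[0,0,0,0,0,6],[0,0,0,0,0,6],[0,0,0,0,0,6],[0,0,0,0,0,6]]}}

```text
time_s: 10.25
ee_pos: [0.568, -0.0281, 0.163]
eef_rot: [0.642, 0.767, 0.002, 0.001]
contact_force: [1.3, 2.9, 5.6]
grip_width: 0.407
grip_force: 49.5
```

{"op": "carry_out", "data": {"moves": [[0,0,0,0,0,6],[0,0,0,0,0,6],[0,0,0,0,0,6],[0,0,0,0,0,6],[0,0,0,0,0,6]]}}

```text
time_s: 10.75
ee_pos: [0.5678, -0.0281, 0.163]
eef_rot: [0.819, 0.574, 0.002, 0.0]
contact_force: [1.5, 3.2, 8.1]
grip_width: 0.403
grip_force: 49.8
```

```bash
python3 - <<'E'
from rig import r
st=r.get_state(); print(st["ee_pos"],st["ft_torque"],st["contact_force"],st["joint_pos"])
E
```

```text
[ 0.56779498 -0.02808575  0.16299584] [ 0.57005471 -0.09170182  0.00605086] [1.54494316 3.20727014 8.0686052 ] [-0.49277522  0.55159066  0.62849259  1.84793416 -0.41652255  0.87231497
 -0.0102565 ]
```

{"op": "carry_out", "data": {"moves": [[0,0,0,0,0,6],[0,0,0,0,0,6],[0,0,0,0,0,6],[0,0,0,0,0,6],[0,0,0,0,0,0]]}}

```text
time_s: 11.25
ee_pos: [0.5653, -0.0305, 0.1629]
eef_rot: [0.92, 0.391, -0.001, 0.0]
contact_force: [-6.4, -2.1, 15.0]
grip_width: 0.4
grip_force: 50.7
```

```bash
python3 - <<'E'
from rig import r
st=r.get_state(); print(st["ee_pos"],st["ft_torque"],st["contact_force"],st["joint_pos"],st["eef_rot"])
E
```

```text
[ 0.56525019 -0.03050279  0.16286688] [-0.23977058  1.68390357 -0.12556232] [-6.44076198 -2.12809984 15.03270019] [-0.56392941  0.58375863  0.73874122  1.85389955 -0.49360755  0.89742168
 -0.35652495] [ 9.20252929e-01  3.91323402e-01 -7.33626176e-04  6.53026781e-05]
```

{"op": "carry_out", "data": {"moves": [[0,0,0,0,0,5],[0,0,0,0,0,3],[0,0,0,0,0,0]]}}

```text
time_s: 11.55
ee_pos: [0.5642, -0.0308, 0.1627]
eef_rot: [0.945, 0.326, -0.002, -0.0]
contact_force: [-8.9, -2.7, 16.3]
grip_width: 0.405
grip_force: 51.5
```

```bash
python3 - <<'E'
from rig import r
st=r.get_state(); print(st["ee_pos"],st["ft_torque"],st["contact_force"],st["eef_rot"])
E
```

```text
[ 0.564209   -0.0307589   0.16265111] [-0.36291364  2.11256768 -0.21653129] [-8.87960012 -2.71192665 16.25368731] [ 9.45283525e-01  3.26246263e-01 -1.50018713e-03 -4.28421208e-04]
```

{"op": "carry_out", "data": {"moves": [[0,0,0,0,0,0],[0,0,0,0,0,0],[0,0,0,0,0,0],[0,0,-2,0,0,0],[0,0,-4,0,0,0]], "gripper": 6.5}}

```text
time_s: 12.05
ee_pos: [0.564, -0.0285, 0.2195]
eef_rot: [0.945, 0.328, -0.003, -0.001]
contact_force: [1.1, 0.4, 0.7]
grip_width: 0.761
grip_force: 0.0
```

```bash
python3 - <<'E'
from h import *
from rig import r
# display pose: hinge mid and tab from the first pictures
st=r.get_state(); print(st["ee_pos"],st["joint_pos"])
plan(st,[.5695,.1245,.24],down(-77))
E
```

```text
[ 0.5640104  -0.02848262  0.21954374] [-0.635307    0.5240039   0.83226351  1.81052159 -0.44936897  1.01403603
 -0.52562273]
4 rows of [ 1.98 -3.31 -0.51] [-0.03  0.08  6.32]  total [  9.9  -11.67  -2.06] [-0.1  0.3 25.3]
```

```bash
cat > fk.py <<'E'
from h import *
import itertools
Q=np.array([[-1.23319576,.53721656,-.00448073,1.53888844,.00257858,1.06731541,-.07120712],[-0.67349653,.26272189,.44662267,2.06164368,-.14780085,.84976186,-.34846943],[-1.00338803,.619,.31151937,1.7653031,-.25145483,.79491857,-.76257276],[-.34730247,.37271703,.40260275,1.75741972,-.16553351,1.0445955,.81324171],[-.49277522,.55159066,.62849259,1.84793416,-.41652255,.87231497,-.0102565],[-.56392941,.58375863,.73874122,1.85389955,-.49360755,.89742168,-.35652495],[-.635307,.5240039,.83226351,1.81052159,-.44936897,1.01403603,-.52562273]])
P=np.array([[.25513,.59713,.23037],[.45294,.08893,.20716],[.46057,.39093,.11547],[.56374,-.02474,.26172],[.56779,-.02808,.163],[.56525,-.0305,.16287],[.56401,-.02848,.21954]])
K=R.from_quat([[.2005,.9797,-.0009,-.0001],[.776,.631,-.001,0],[.772,.636,-.002,0],[.424,.906,-.001,.002],[.819,.574,.002,0],[.92,.391,-.001,0],[.945,.328,-.003,-.001]])
def fk(q,a,s):
    Rm=R.from_euler("z",a[0]); p=np.array([0,0,0.])
    off=[[a[5],a[6],a[1]],[0,0,0],[a[7],a[8],a[2]],[0,0,0],[a[9],a[10],a[3]],[0,0,0],[0,0,a[4]]]
    for i in range(7):
        Rm=Rm*R.from_euler("zyzyzyz"[i],s[i]*q[i]); p=p+Rm.apply(off[i])
    return p,Rm*R.from_euler("z",a[11])
def err(a,s):
    e=[]
    for q,p,k in zip(Q,P,K):
        x,Rm=fk(q,a,s); e+=[*(x-p)*10,*(k.inv()*Rm).as_rotvec()]
    return np.array(e+list(.02*np.array(a[5:11])*10))
def best():
    b=None
    for s3,s5,s7 in itertools.product([1,-1],repeat=3):
        s=[-1,1,s3,1,s5,1,s7]
        for y in (0,np.pi/2,np.pi,-np.pi/2):
            o=least_squares(err,[0,.3,.35,.35,.25]+[0]*6+[y],args=(s,),kwargs={})
            if b is None or o.cost<b[0]: b=(o.cost,o.x,s)
    return b
if __name__=="__main__":
    import pickle
    b=best(); print(b[0],np.round(b[1],3),b[2]); print(np.round(err(b[1],b[2])[:42].reshape(7,6),3)); pickle.dump(b,open("fk.pkl","wb"))
E
python3 fk.py
```

```text
5.2686347465787605e-05 [-0.     0.348  0.504  0.446  0.335 -0.    -0.024  0.    -0.02  -0.
 -0.     1.571] [-1, 1, -1, 1, -1, 1, -1]
[[ 0.     0.     0.     0.     0.     0.   ]
 [-0.     0.     0.     0.    -0.001  0.001]
 [ 0.     0.    -0.    -0.004  0.004  0.001]
 [ 0.     0.     0.    -0.     0.004 -0.003]
 [-0.    -0.    -0.    -0.001 -0.     0.   ]
 [-0.    -0.    -0.    -0.     0.     0.   ]
 [-0.    -0.    -0.    -0.001  0.     0.   ]]
```

```bash
python3 - <<'E'
from h import *
from rig import r
t=r.get_image("top"); s=r.get_image("side")
a=t["frame"][130:230,240:350,::-1]; b=s["frame"][140:250,230:350,::-1]
cv2.imwrite("pics/l4.png",np.hstack([cv2.resize(a,(396,360),interpolation=2),cv2.resize(b,(393,360),interpolation=2)]))
E
```

```text
(no output)
```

View pics/l4.png

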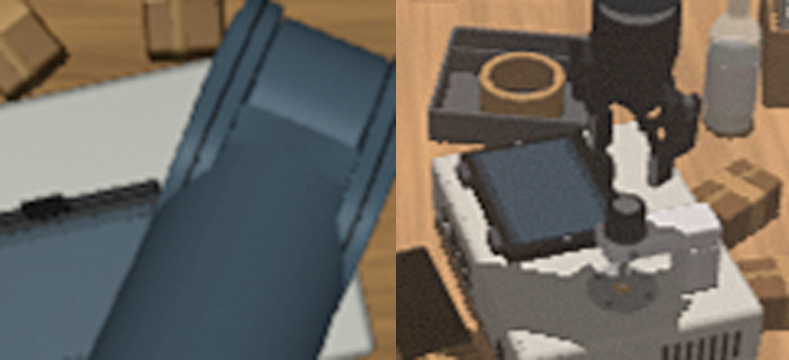

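The side crop shows the tape lying in the tray, the display flat and the knob released; the arm hides the knob top in the top view. I'll use the fitted kinematics to see which tab grasp stays within the joint ranges.

```bash
cat > ik.py <<'E'
from fk import *
import pickle
_,A,SG=pickle.load(open("fk.pkl","rb"))
lo=np.array([-2.7,-.37,-1.27,.24,-1.31,.19,-2.76]);hi=np.array([2.7,2.16,1.26,2.4,4.45,1.91,2.76])
hinge=np.array([.4423,.0955,.092]); yaw=13.4
ux=np.array([np.cos(np.radians(yaw)),np.sin(np.radians(yaw)),0]); uy=np.array([-ux[1],ux[0],0])
def pose(th,tool,ang,lift=0): # th display tilt, tool= tool tilt (deg)
    Rd=R.from_rotvec(-np.radians(th)*uy); g=hinge+Rd.apply(.129*ux+np.array([0,0,.031]))
    Rt=R.from_rotvec(-np.radians(tool)*uy)*down(ang); return g+Rt.apply([0,0,.0187-lift]),Rt
def ik(q0,p,Rt,reg=.02):
    def e(q):
        x,Rm=fk(q,A,SG); return np.r_[(x-p)*20,(Rt.inv()*Rm).as_rotvec()*5,reg*(q-q0)]
    o=least_squares(e,np.clip(q0,lo+1e-3,hi-1e-3),bounds=(lo,hi)); return o.x,np.abs(e(o.x)[:6]).max()
E
python3 - <<'E'
from ik import *
from rig import r
q0=r.get_state()["joint_pos"]; np.set_printoptions(precision=2,suppress=True)
for ang in (13.4,-76.6,103.4):
    q=q0
    for k in np.linspace(0,1,6):
        a=-52+(ang+52)*k; p,_=pose(0,0,0,.1); q,er=ik(q,p,down(a))
    for th in (0,15,30,45):
        q,er=ik(q,*pose(th,th,ang)); print(ang,th,q,round(er,4), "margin",np.minimum(q-lo,hi-q).min().round(2))
E
```

```text
13.4 0 [-0.62  0.63  0.45  1.84 -0.38  0.76  0.26] 0.0 margin 0.56
13.4 15 [-0.65  0.45  0.43  2.06 -0.41  0.43  0.3 ] 0.0001 margin 0.24
13.4 30 [-0.9   0.35  0.68  2.29 -1.31  0.19  1.18] 0.0505 margin 0.0
13.4 45 [-1.24  0.24  1.04  2.37 -1.31  0.19  1.21] 0.9908 margin 0.0
-76.6 0 [-0.85  0.74  0.8   1.85 -0.69  0.86 -1.05] 0.0 margin 0.46
-76.6 15 [-0.9   0.53  0.77  2.08 -0.78  0.52 -0.94] 0.0001 margin 0.32
-76.6 30 [-0.9   0.35  0.68  2.29 -1.31  0.19 -0.39] 0.0505 margin 0.0
-76.6 45 [-1.24  0.24  1.04  2.37 -1.31  0.19 -0.36] 0.9908 margin 0.0
103.4 0 [-0.4   0.59  0.14  1.82 -0.12  0.74  1.61] 0.0 margin 0.55
103.4 15 [-0.42  0.42  0.14  2.05 -0.1   0.41  1.6 ] 0.0001 margin 0.22
103.4 30 [-0.9   0.35  0.68  2.29 -1.31  0.19  2.76] 0.0505 margin 0.0
103.4 45 [-1.27  0.25  1.06  2.37 -1.31  0.19  2.76] 0.9919 margin 0.0
```

```bash
python3 - <<'E'
from ik import *
from rig import r
st=r.get_state(); q=st["joint_pos"]; np.set_printoptions(precision=2,suppress=True)
p,Rt=pose(0,0,-76.6,.09); plan(st,p,Rt); print(p)
for k in np.linspace(0,1,4): q,er=ik(q,p,down(-52-24.6*k))
for th in (0,15,30,45,48):
    q,er=ik(q,*pose(th,th/3,-76.6,.003)); print(th,q,round(er,4),np.minimum(q-lo,hi-q).min().round(2))
E
```

```text
4 rows of [ 1.87 -3.44  0.78] [ 0.05 -0.1   6.21]  total [  9.51 -12.28   3.12] [ 0.2 -0.4 24.9]
[0.57 0.13 0.19]
0 [-0.86  0.73  0.8   1.85 -0.69  0.86 -1.05] 0.0 0.46
15 [-0.92  0.63  0.85  1.94 -0.68  0.78 -1.04] 0.0 0.41
30 [-1.    0.51  0.9   2.04 -0.66  0.68 -1.04] 0.0 0.36
45 [-1.1   0.38  0.96  2.16 -0.61  0.57 -1.06] 0.0 0.24
48 [-1.13  0.36  0.98  2.18 -0.6   0.54 -1.07] 0.0 0.22
```

{"op": "carry_out", "data": {"moves": [[1.9,-3.4,0,0,-0.1,6.2],[1.9,-3.4,0,0,-0.1,6.2],[1.9,-3.4,0,0,-0.1,6.2],[1.9,-3.4,0,0,-0.1,6.2],[0,0,0,0,0,0]]}}

```text
time_s: 12.65
ee_pos: [0.5667, 0.1333, 0.2197]
eef_rot: [0.993, 0.121, -0.004, 0.0]
contact_force: [0.8, 0.7, 0.2]
grip_width: 0.76
grip_force: 0.0
```

```bash
python3 - <<'E'
from ik import *
from rig import r
t=r.get_image("top"); s=r.get_image("side"); st=r.get_state(); print(st["ee_pos"],st["joint_pos"].round(2))
t0,s0=pickle.load(open("v0.pkl","rb"))
for n,(b,c) in dict(top=(t0,t),side=(s0,s)).items():
    for lab,f_ in (("before",b),("after",c)):
        k=proj(f_,[.5672,-.028,.187])[0]; k=k.round().astype(int); g=f_["frame"][k[1]-5:k[1]+6,k[0]-6:k[0]+7].mean(2).astype(int); print(n,lab,k);print(g)
tb=np.array([.5678,.1254,.129]); 
for nm in ("tab_grip","display_hinge"):
    for n,p in (("top",t),("side",s)): print(nm,n,[(np.round(d["pixel"][::-1],1),round(d["score"],2)) for d in r.mark_of(nm,p)][:3], "pred",proj(p,hinge+.129*ux+[0,0,.031] if nm=="tab_grip" else hinge))
p,Rt=pose(0,0,-76.6,.003); print(p); plan(st,p,Rt)
E
```

```text
[0.56641304 0.12655617 0.22038995] [-0.95  0.6   0.93  1.77 -0.54  1.06 -1.15]
top before [313 186]
[[ 37  51 110 153 183 200 197 186 162 114  44  31 105]
 [ 37  89 165 200 199 194 192 191 193 163  87  30  74]
 [ 54 135 188 197 196 193 191 191 190 183 134  48  34]
 [ 80 160 197 196 195 193 192 191 188 193 159  75  27]
 [ 95 167 199 198 194 190 190 190 189 194 160  76  27]
 [ 74 159 201 199 193 175 177 191 191 194 155  60  29]
 [ 48 119 186 204 193 169 174 192 193 189 140  52  29]
 [ 46  64 143 198 192 175 186 197 188 153  89  37  24]
 [ 35  47  91 142 170 170 163 164 141  86  40  34  38]
 [ 25  38  45  56 133 151 102  82  63  38  32  21  95]
 [ 42  23  31  46 118 124  63  39  33  29  37  73 154]]
top after [313 186]
[[ 42  55 124 166 195 217 217 206 182 131  50  41 110]
 [ 41 100 185 220 215 214 214 217 219 184  99  35  76]
 [ 60 153 213 220 218 217 215 214 216 207 151  53  52]
 [ 71 170 217 209 190 193 212 211 212 215 177  84  31]
 [143 175 196 182 143 168 213 210 210 213 175  85  33]
 [148 176 203 192 178 192 210 208 208 212 168  66  30]
 [ 65 132 200 216 211 210 208 206 209 203 15
[... 1237 characters left out ...]
223 227 232 214 136  38  69]
 [ 59  44  52 107 170 204 212 190 170 133  64  33  61]
 [ 50  48  46  45  75 106 110  94  77  60  40  38 123]
 [ 49  53  45  44  39  34  41  41  46  42  45  33 167]
 [ 45  55  49  48  47  54  52  52  49  52  52  30 176]]
tab_grip top [(array([254. , 185.3]), 0.6)] pred [[251.63805643 187.0745062 ]]
tab_grip side [(array([292.6, 190.4]), 0.82)] pred [[294.28553023 188.0696621 ]]
display_hinge top [(array([260.7, 235.3]), 0.97)] pred [[262.9649271  236.18665622]]
display_hinge side [(array([257.8, 202.4]), 0.91)] pred [[256.27864864 202.73613347]]
[0.56778809 0.12539548 0.1073    ]
3 rows of [0.05 0.04 3.77] [0.04 0.14 0.09]  total [ 0.19  0.12 11.31] [0.1 0.4 0.3]
```

The index mark turned from about 6 o'clock to about 9 o'clock and stayed there, so the knob is at its stop. Next I lower onto the tab.

{"op": "carry_out", "data": {"moves": [[0.2,0.1,4,0,0.4,0.3],[0,0,4,0,0,0],[0,0,2.5,0,0,0],[0,0,0.6,0,0,0],[0,0,0,0,0,0]]}}

```text
time_s: 13.45
ee_pos: [0.5684, 0.1238, 0.11]
eef_rot: [0.993, 0.114, -0.0, 0.001]
contact_force: [0.5, 0.4, 0.8]
grip_width: 0.763
grip_force: 0.0
```

```bash
python3 - <<'E'
from ik import *
from rig import r
s=r.get_image("side");st=r.get_state(); print(st["contact_force"]); p,Rt=pose(0,0,-76.6,.003); print(st["ee_pos"],p); plan(st,p,Rt)
E
```

```text
[ 0.88565968 -0.28320449  0.64229378]
[0.56929597 0.12403738 0.11103888] [0.56778809 0.12539548 0.1073    ]
1 rows of [-0.12 -0.17  0.37] [ 0.1  -0.08 -0.3 ]  total [-0.12 -0.17  0.37] [ 0.1 -0.1 -0.3]
```

{"op": "carry_out", "data": {"moves": [[-0.1,-0.1,0.6,0,0,0],[0,0,0.1,0,0,0],[0,0,0,0,0,0]]}}

```text
time_s: 13.8
ee_pos: [0.5676, 0.1258, 0.1035]
eef_rot: [0.993, 0.115, 0.001, 0.001]
contact_force: [0.2, -0.3, -0.1]
grip_width: 0.758
grip_force: 0.0
```

{"op": "carry_out", "data": {"moves": [[0,0,0,0,0,0],[0,0,0,0,0,0],[0,0,0,0,0,0],[0,0,0,0,0,0],[0,0,0,0,0,0]], "gripper": 1.5, "squeeze": 70}}

```text
time_s: 14.3
ee_pos: [0.5674, 0.1262, 0.1036]
eef_rot: [0.993, 0.115, 0.0, 0.0]
contact_force: [-2.3, 1.6, 5.9]
grip_width: 0.339
grip_force: 69.0
```

```bash
python3 - <<'E'
from ik import *
from rig import r
st=r.get_state(); print(st["ee_pos"],st["contact_force"],st["ft_torque"])
# per-row constant-step arc: display 5 deg, tool 5/3 deg per row, 10 rows; offset of TCP as now
Rt0=R.from_quat(st["eef_rot"]); g=st["ee_pos"]-Rt0.apply([0,0,.0187-.004])
rel=g-hinge; print("rel hinge frame",rel@ux,rel@uy,rel[2])
prev=(st["ee_pos"],Rt0)
for k in range(1,11):
    th=np.radians(5*k); gp=hinge+R.from_rotvec(-th*uy).apply(rel); Rn=R.from_rotvec(-th/3*uy)*Rt0; p=gp+Rn.apply([0,0,.0147])
    d=prev[1].inv().apply(p-prev[0])*100; w=(prev[1].inv()*Rn).as_rotvec(degrees=True); print(k,np.round(d,2),np.round(w,2)); prev=(p,Rn)
E
```

```text
[0.56741011 0.12619599 0.10361729] [-2.30613351  1.55764742  5.89496893] [0.36390279 0.45545984 0.08381023]
rel hinge frame 0.12881178489108458 0.000870829588584803 0.026317292499204753
1 [-0.24  0.   -1.11] [0.01 1.67 0.  ]
2 [-0.3  0.  -1.1] [0.01 1.67 0.  ]
3 [-0.36  0.   -1.07] [0.01 1.67 0.  ]
4 [-0.42  0.   -1.05] [0.01 1.67 0.  ]
5 [-0.48  0.   -1.02] [0.01 1.67 0.  ]
6 [-0.54  0.   -0.99] [0.01 1.67 0.  ]
7 [-0.6   0.   -0.95] [0.01 1.67 0.  ]
8 [-0.65  0.   -0.91] [0.01 1.67 0.  ]
9 [-0.71  0.   -0.87] [0.01 1.67 0.  ]
10 [-0.75  0.   -0.83] [0.01 1.67 0.  ]
```

{"op": "carry_out", "data": {"moves": [[-0.24,0,-1.1,0,1.7,0],[-0.3,0,-1.1,0,1.7,0],[-0.36,0,-1.07,0,1.7,0],[-0.42,0,-1.05,0,1.7,0],[-0.48,0,-1.02,0,1.7,0]]}}

```text
time_s: 14.8
ee_pos: [0.5458, 0.121, 0.1541]
eef_rot: [0.991, 0.115, 0.074, -0.007]
contact_force: [2.6, 0.7, -14.5]
grip_width: 0.332
grip_force: 70.2
```

```bash
cat > disp.py <<'E'
from ik import *
from rig import r
st=r.get_state(); Rt=R.from_quat(st["eef_rot"]); rel=st["ee_pos"]-Rt.apply([0,0,.0147])-hinge
print(st["ee_pos"],st["contact_force"],st["grip_width"],"tilt from tool",np.degrees(np.arctan2(rel[2],rel@ux)-np.arctan2(.0263,.1288)),"radius",np.hypot(rel[2],rel@ux),"nom",np.hypot(.0263,.1288), "tool tilt",np.degrees(np.arcsin(Rt.apply([0,0,1])@ux)), st["joint_pos"].round(2))
E
python3 disp.py
```

```text
[0.54579109 0.12102338 0.15410146] [  2.62508745   0.73256626 -14.49113176] 0.33216882344293097 tilt from tool 24.736747827703148 radius 0.1295267300900725 nom 0.13145771183160004 tool tilt 8.485905887984801 [-0.96  0.56  0.87  2.01 -0.67  0.71 -1.04]
```

Tracking well, so I continue to 45°.

{"op": "carry_out", "data": {"moves": [[-0.54,0,-0.99,0,1.7,0],[-0.6,0,-0.95,0,1.7,0],[-0.65,0,-0.91,0,1.7,0],[-0.71,0,-0.87,0,1.7,0],[0,0,0,0,0,0]]}}

```text
time_s: 15.3
ee_pos: [0.5132, 0.1134, 0.1858]
eef_rot: [0.985, 0.113, 0.131, -0.015]
contact_force: [-4.2, -1.6, -5.3]
grip_width: 0.335
grip_force: 72.1
```

```bash
cat >> disp.py <<'E'
t=r.get_image("top"); s=r.get_image("side")
def back(p,d): # tilt from tab end and far edge predictions
    out=[]
    for th in d:
        Rd=R.from_rotvec(-np.radians(th)*uy); out.append([proj(p,hinge+Rd.apply(.129*ux+[0,0,.031]))[0].round(1), proj(p,hinge+Rd.apply(.135*ux+.085*k*uy+[0,0,.007]))[0].round(1)] if (k:=-1) else 0)
    return out
for n,p in (("top",t),("side",s)):
    print(n,[(np.round(d["pixel"][::-1],1),round(d["score"],2)) for d in r.mark_of("tab_grip",p)][:3],"tab/-y corner pred at 35,40,45,50:",back(p,(35,40,45,50)))
E
python3 disp.py
```

```text
[0.51318846 0.11339615 0.18579615] [-4.24242934 -1.64625049 -5.32026982] 0.335438957347893 tilt from tool 45.78006277797097 radius 0.12829546541643339 nom 0.13145771183160004 tool tilt 15.12160700265734 [-1.1   0.39  0.96  2.16 -0.63  0.56 -1.05]
top [(array([255.4, 205.3]), 0.6), (array([165.2, 213.2]), 0.41)] tab/-y corner pred at 35,40,45,50: [[array([252.8, 201.1]), array([285.7, 186.6])], [array([253.3, 204.5]), array([286.3, 189.3])], [array([253.9, 208.3]), array([287. , 192.4])], [array([254.6, 212.4]), array([287.8, 195.9])]]
side [(array([279.4, 170.4]), 0.76)] tab/-y corner pred at 35,40,45,50: [[array([282.7, 173.1]), array([297.2, 191.8])], [array([280.1, 171.7]), array([294.9, 190. ])], [array([277.2, 170.5]), array([292.4, 188.3])], [array([274.1, 169.6]), array([289.6, 186.8])]]
```

{"op": "carry_out", "data": {"moves": [[0,0,0,0,0,0],[0,0,0,0,0,0],[0,0,0,0,0,0],[0,0,-2,0,0,0],[0,0,-4,0,0,0]], "gripper": 6.5}}

```text
time_s: 16.0
ee_pos: [0.5005, 0.1095, 0.2442]
eef_rot: [0.985, 0.113, 0.131, -0.013]
contact_force: [0.9, 1.3, 1.2]
grip_width: 0.763
grip_force: 0.0
```

{"op": "carry_out", "data": {"moves": [[-1,-4,-2.5,0,0,0],[-1,-4,-2.5,0,0,0],[0,-4.8,0,0,0,0],[0,-4.8,0,0,0,0],[0,-4.8,0,0,0,0]]}}

```text
time_s: 16.5
ee_pos: [0.4322, 0.3016, 0.2752]
eef_rot: [0.985, 0.115, 0.13, -0.017]
contact_force: [1.1, -0.9, 1.6]
grip_width: 0.758
grip_force: 0.0
```

```bash
python3 disp.py; python3 - <<'E'
from h import *
from rig import r
t=r.get_image("top"); s=r.get_image("side")
a=t["frame"][140:260,110:350,::-1]; b=s["frame"][140:250,230:350,::-1]
cv2.imwrite("pics/l5.png",np.vstack([cv2.resize(b,(316,290),interpolation=2) if 0 else np.hstack([cv2.resize(b,(400,367),interpolation=2),cv2.resize(a[:, :120],(367,367),interpolation=2)]),cv2.resize(a,(767,0) if 0 else (767,230),interpolation=2)]))
E
```

```text
[0.43220901 0.30157542 0.27517056] [ 1.10789563 -0.88688327  1.59930378] 0.7576081142103076 tilt from tool 68.65303694616007 radius 0.20028953501630156 nom 0.13145771183160004 tool tilt 15.096671568580264 [-1.75  0.25  1.14  2.06 -0.19  0.74 -1.86]
top [(array([255.6, 205.5]), 0.6)] tab/-y corner pred at 35,40,45,50: [[array([252.8, 201.1]), array([285.7, 186.6])], [array([253.3, 204.5]), array([286.3, 189.3])], [array([253.9, 208.3]), array([287. , 192.4])], [array([254.6, 212.4]), array([287.8, 195.9])]]
side [(array([277.9, 171.4]), 0.86), (array([269.4, 173. ]), 0.38), (array([245.3, 259.9]), 0.3)] tab/-y corner pred at 35,40,45,50: [[array([282.7, 173.1]), array([297.2, 191.8])], [array([280.1, 171.7]), array([294.9, 190. ])], [array([277.2, 170.5]), array([292.4, 188.3])], [array([274.1, 169.6]), array([289.6, 186.8])]]
```

View pics/l5.png

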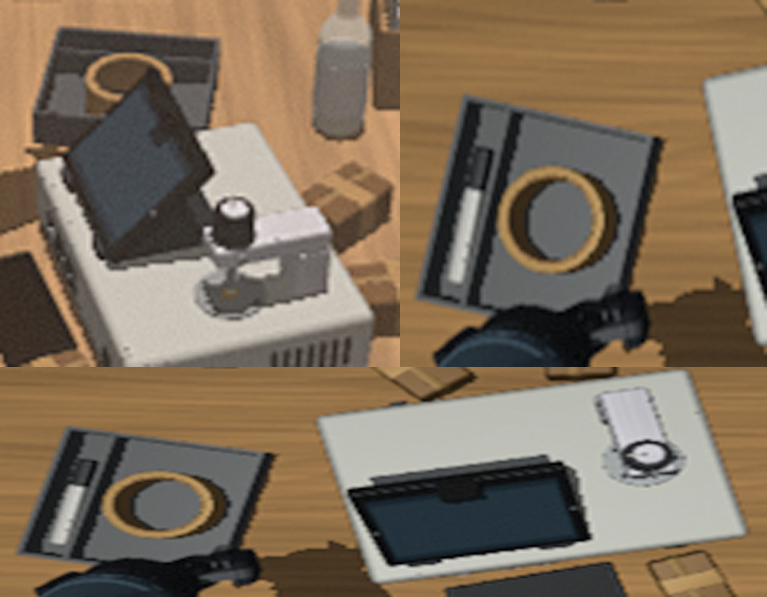

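```bash
python3 - <<'E'
from ik import *
from rig import r
t=r.get_image("top"); s=r.get_image("side"); print(r.get_state()["time_s"])
F=lambda u,v:np.array([230+u/3.333,140+v/3.333]); G=lambda u,v:np.array([110+u/3.196,140+(v-367)/1.917])
obs=[(s,-1,F(207,168)),(s,1,F(152,68)),(t,-1,G(563,463)),(t,1,G(348,488))]
def e(x):
    Rd=R.from_rotvec(-x[0]*uy)
    return np.concatenate([proj(p,hinge+x[1]*ux+x[2]*uy+Rd.apply(.135*ux+.085*k*uy+[0,0,.007]))[0]-o for p,k,o in obs]+[np.array(x[1:])*200])
o=least_squares(e,[.75,0,0]); print(np.degrees(o.x[0]),o.x[1:],o.fun.round(1))
E
```

```text
16.9
39.69429785750155 [-0.00294304 -0.00022986] [ 2.1 -0.1  1.4 -0.2  0.5  0.3 -0.7  2.1 -0.6 -0. ]
```

```bash
cat > sil.py <<'E'
from ik import *
from rig import r
from scipy.optimize import minimize
t=r.get_image("top"); s=r.get_image("side"); U=4
M=[]
for p in (t,s):
    d=r.silhouettes("display",p); print([(round(x["score"],2),np.round(x["extent"],1)) for x in d][:3])
    M.append(cv2.resize(d[0]["pixels"].astype(np.float32),None,fx=U,fy=U,interpolation=cv2.INTER_LINEAR)>.5)
def box(x0,x1,y0,y1,z0,z1): return np.array([[x,y,z] for x in (x0,x1) for y in (y0,y1) for z in (z0,z1)])
B=[box(0,.135,-.085,.085,-.007,.007),box(.123,.135,-.015,.015,.007,.037)]
def mask(p,v):
    th,dx,dy,dyaw,=v; im=np.zeros((420*U,560*U),np.uint8); Rz=R.from_rotvec([0,0,np.radians(yaw+dyaw)])
    for b in B:
        X=hinge+[dx/1000,dy/1000,0]+(Rz*R.from_rotvec([0,-np.radians(th),0])).apply(b)
        h=cv2.convexHull(((proj(p,X)+.5)*U).astype(np.float32)); cv2.fillConvexPoly(im,np.round(h).astype(np.int32),1)
    return im>0
def cost(v,which=(0,1)): return sum(1-(mask((t,s)[i],v)&M[i]).sum()/(mask((t,s)[i],v)|M[i]).sum() for i in which)+sum((np.array(v[1:])/[8,8,6])**2)*.01
if __name__=="__main__":
    for th0 in (40,48):
        for w in ((0,1),(0,),(1,)):
            o=minimize(cost,[th0,0,0,0],args=(w,),method="Nelder-Mead",options=dict(initial_simplex=[[th0,0,0,0],[th0+4,0,0,0],[th0,4,0,0],[th0,0,4,0],[th0,0,0,3]])); print(w,o.x.round(1),round(o.fun,3))
E
python3 sil.py
```

```text
[(0.94, array([217.5, 190.5, 295.7, 243.8]))]
[(0.81, array([247.3, 164.7, 296.5, 220. ]))]
(0, 1) [44.7 -1.   0.3 -1. ] 0.106
(0,) [46.4  1.9 -0.2 -0.4] 0.04
(1,) [44.1 -2.2  0.8 -1.4] 0.05
(0, 1) [45.2 -0.3  0.7 -1. ] 0.107
(0,) [46.7  2.3  0.8 -0.1] 0.04
(1,) [44.3 -2.5  0.5 -1.6] 0.049
```

The silhouette fits give about 45° (44.1–46.7°). The tape is flat in the tray, the knob has clicked over, and the arm is clear, so I hand in.

```bash
python3 -c "
from rig import r
print(r.close_job())"
```

```text
the job is handed in; nothing more can be done
None
```

I handed the job in at about 17 s of robot time: the tape lies flat in the tray's wide compartment, the knob appears to be at its stop (index mark turned about 70–75° and stayed), the display stands at about 45°, and the arm is clear; the hand-in gave no verdict.

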